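# Gather end caps into one corner of a tilted tote

### The arm

A 6-joint arm with a two-finger parallel gripper is mounted at the origin on the work surface. World frame = base frame: x ahead of the robot, y to its left, z up, the work surface at z = 0. Lengths are in m, angles in rad, forces in N, time in s.
With the tool pointing down it reaches from about 0.4 to 0.825 m from the base axis. Payload 7 kg.
Tool frame: the origin (TCP) lies on the centre line of the jaws, within the pads' length; the fingertips stand 19 mm ahead of it and the grasp point (between the pads) is the TCP; z points along the fingers, y is the line along which they close (so a half turn about z gives the same grasp; the last joint's range is limited). The gripper opens to 88 mm and grips with 3 to 60 N. Pads are 19 mm wide; open, the fingers measure 130 mm over their backs; the gripper's body (78 mm by 193 mm) begins 47 mm behind the grasp point.
Start: joints at [0.288, 0.359, 0.012, 0, -1.224, -0.288], TCP at [0.675, -0, 0.246] pointing down, gripper open.
Joint ranges: [-3.07, 3.07], [-1.43, 2.12], [-1.02, 1.25], [-3.03, 1.67], [-3.05, -0], [-3.03, 3.03]. Speed limits (rad/s): [2.39, 2.39, 3.01, 3.14, 3.14, 3.14].

### API

Orientations are given as [roll, pitch, yaw] about the fixed x, y, z axes, in that order (R = Rz(yaw) Ry(pitch) Rx(roll)).
In Python, from station import arm, imaging, models gives the robot as it stands.
- The arm moves only by the tool play_rows, never from a script. Its arguments are lists of equal length, an entry for each row: "travel": the shift along the tool's x, y, z in units of 25 mm (1.0 is 25 mm), a list of three; "twist": the turn about the tool's z in units of 0.15 rad (1.0 is 0.15 rad). A call has 1 to 8 rows; each row shifts and turns the commanded pose from where the row before left it, along the tool's axes as they then stand; what a row does not reach is not made up. A row lasts 1/8 s, in which the tool goes at most 62.5 mm and 10.7 degrees, less where a joint would pass 70% of its speed; a pose out of reach is approached as far as the arm can. A call with a number of a shift or a turn outside -1 to 1 is refused whole. A call with a gripper value outside its range is refused whole. "fingers" is the opening, from 0 (shut) to 1 (fully open), set as the call begins (left out, the last holds). The fingers move at their own pace and stop on an object; "newtons" is the grip in N (left out, the last holds). Time passes only in rows, so rows that do not move let the fingers close. It gives the time, the measured TCP pose, the force, the opening and the grip force at its end, in the units of the state.
- arm.get_state(): the state, without advancing time (a new reading comes with each control period).
- imaging.grab_frame(name): name is "scene" or "side" or "wrist"; returns a dict with "pixels" (384x512x3 uint8, red, green, blue), "fx", "fy", "cx", "cy" (pixels), "R" (3x3) and "t" (3): a world point X has camera coordinates R X + t; the wrist camera has in their place "T_tool_cam" (4x4, takes a point from camera to tool coordinates, whose origin is the TCP and whose axes are the flange's). Camera axes: x right, y down, z forward; pixel columns grow to the right and rows downward; lengths in m; the calibration is good to about 2 mm. A picture is of the moment at which its call begins: read the wrist's pose just before it. There is no depth.
- arm.job_done(): hands the job in; it is judged then, once.
Trained networks look in the newest picture that a camera, given by its name, has taken for a name from the list of things; names that differ only in an ending like _2 or _b are one class to them, and where a whole thing is asked for, a point or a joint stands for the part that bears it (a point fixed in the world has none). Each returns a list of dicts, best first, with "confidence" (0 to 1); they miss things now and then, are a little off and sometimes report something else, mostly with a low value. They report only what shows in the picture. A call takes as long as a camera call.
- models.boxes_of(name, camera): "extent" ([centre column, centre row, width, height] in pixels, round what is visible of it).
- models.silhouettes(name, camera): "pixels" (384x512 bool, what is visible of it) and "extent" ([centre column, centre row, width, height] in pixels, round what is visible of it).
The state is a dict: "t": time; "q": joint angles; "qd": joint speeds; "joint_efforts": joint torques, N m; "eef_pos": TCP position; "ee_rot": TCP orientation; "force": force on the tool from outside, world axes, zero at the start; "moment": the same for the moment, N m; "width": finger opening in m; "gripper_force": force on a finger pad.
Only numpy, scipy, OpenCV 4.12 (cv2) and the standard library are available. Lean on these libraries where they do the work, as an engineer would, in place of code of your own. Each camera call takes 0.05 s, during which the arm holds its last target. There are 200 camera calls.

### The job

Put the stray end cap lying on the bench into the small blue tote with the four like it, leaving the tote flat on the bench. Then lift the tote by the upright grip fin on its corner, tilting it until all five caps have slid together into the corner opposite the fin, and finish while still holding the tote tilted like that by the gripper, with the caps resting in that corner. Leave everything else on the bench where it is.

Things in the scene. Friction and masses are not known exactly. Their poses are not given: they have to be found in the camera images.
- tote: small open blue plastic tote, outside 200 (its x) x 150 (its y) x 60 mm high, walls and floor 5 mm, about 0.35 kg, loose. Origin: centre of its underside, z up. An upright grip fin stands outside its (-x, -y) corner. Raised by the fin it pivots on the far bottom corner at (100, 75, 0) mm. Cap friction 0.14 to 0.21: all reach the corner at 25 to 37 degrees of tilt
- tote_grip (a point): middle of the fin's free part, at (-114.4, -85.8, 80) mm in the tote's frame (axes of the tote). The fin is 12 mm thick, 44 mm long, 30 to 100 mm above the tote's underside, so 40 mm over the rim; its flat sides run along the tote's diagonal (its length points at the (+x, +y) corner): pinch it across that diagonal
- tote_corner (a point): the inside corner of the tote's floor diagonally across from the fin, where the caps must gather, at (95, 70, 5) mm in the tote's frame
- cap_stray: a black plastic end cap: plain round disc 30 mm across, 18 mm tall, 20 g, slippery; origin at the centre of its underside. This one lies alone, flat on the bench to the left of the tote
- cap_a: a black plastic end cap: plain round disc 30 mm across, 18 mm tall, 20 g, slippery; origin at the centre of its underside. One of the four that lie spread out, flat, on the floor of the tote
- cap_b: a black plastic end cap: plain round disc 30 mm across, 18 mm tall, 20 g, slippery; origin at the centre of its underside. One of the four that lie spread out, flat, on the floor of the tote
- cap_c: a black plastic end cap: plain round disc 30 mm across, 18 mm tall, 20 g, slippery; origin at the centre of its underside. One of the four that lie spread out, flat, on the floor of the tote
- cap_d: a black plastic end cap: plain round disc 30 mm across, 18 mm tall, 20 g, slippery; origin at the centre of its underside. One of the four that lie spread out, flat, on the floor of the tote
- wide_cap: bystander: a bigger stepped black cap, 52 mm across at its foot, 24 mm tall; origin under its centre. Not to be moved
- half_ring: bystander: white half-ring moulding, 85 mm mean radius, 34 mm tall at its ends; origin at the arc's centre, the arc bulges to its +y. Not to be moved
- tape_roll: bystander: ring-shaped roll of clear tape lying flat, 90 mm across, 24 mm high; origin under its centre. Not to be moved
- cutter: bystander: black cutter knife lying flat, 130 mm long along its x, 18 mm wide, 15 mm tall, its steel tip 33 mm longer at +x; origin under its middle. Not to be moved

How it is judged:
By the outcome, as a careful person would: the job done as asked, in the order asked, and still so for the second after the job is handed in, while the arm keeps its last pose, push and grip.
It also fails if it takes over 48 s, if anything falls off the work surface, if the arm or the gripper's body presses on something with over 40 N, if the wrist force passes 120 N, or if a joint passes its speed limit or range.

## Working session

There is one attempt and no reset: what is moved stays moved. The work goes in short steps, Python scripts to look and compute and a tool call to move; the robot and the scene stay as the last step left them, time stands still between calls to the robot, and variables do not carry over. Pictures are saved under pics/ and viewed, at most 10 in all, crops included, and the job is handed in when it is done.

Besides the shell and the picture viewer there is one more tool, called after "Call:" in YAML: its name, and indented under it one key for each argument. play_rows: Moves the arm, as the interface text tells. Shifts and turns lie within -1 to 1; 1 stands for 25 mm of shift or 0.15 rad of turn. Its arguments: {"type":"object","properties":{"travel":{"type":"array","items":{"type":"array","items":{"type":"number"}}},"twist":{"type":"array","items":{"type":"number"}},"fingers":{"type":"number"},"newtons":{"type":"number"}},"required":["travel","twist"]}

```bash
mkdir -p pics; ls
cat > h.py <<'E'
import numpy as np, cv2
from station import arm, imaging, models
from scipy.spatial.transform import Rotation as Ro
def cam(f,st=None):
    K=np.array([[f['fx'],0,f['cx']],[0,f['fy'],f['cy']],[0,0,1.]])
    if 'R' in f: R=np.array(f['R']);t=np.array(f['t'])
    else:
        T=np.eye(4);T[:3,:3]=Ro.from_euler('xyz',st['ee_rot']).as_matrix();T[:3,3]=st['eef_pos']
        C=np.linalg.inv(T@np.array(f['T_tool_cam']));R=C[:3,:3];t=C[:3,3]
    return K,R,t
def ray(c,u,v,z):
    K,R,t=c;o=-R.T@t;d=R.T@np.linalg.inv(K)@np.array([u,v,1.]);return o+d*(z-o[2])/d[2]
def proj(c,X):
    K,R,t=c;p=(np.atleast_2d(X)@R.T+t)@K.T;return p[:,:2]/p[:,2:]
E
python3 - <<'E'
from h import *
st=arm.get_state();print(st)
fs={n:imaging.grab_frame(n) for n in('scene','side','wrist')}
for n,f in fs.items():
    c=cam(f,st);print(n,'cam at',(-c[1].T@c[2]).round(3))
    cv2.imwrite(f'pics/{n}0.png',f['pixels'][:,:,::-1])
    for o in('tote','tote_grip','cap_stray','wide_cap','half_ring','tape_roll','cutter'):
        for b in models.boxes_of(o,n):
            e=b['extent'];print(n,o,round(b['confidence'],2),np.round(e),ray(c,e[0],e[1],.015).round(3))
E
python3 -c "
import cv2,numpy as np
a=[cv2.imread(f'pics/{n}0.png') for n in('scene','side')]
cv2.imwrite('pics/both.png',cv2.resize(np.vstack(a),(400,600)))"
```

```text
pics
{'t': 0.0, 'q': array([ 2.88097680e-01,  3.59396843e-01,  1.10289315e-02, -3.89589936e-04,
       -1.22410547e+00, -2.88101869e-01]), 'qd': array([-0.00163491,  0.00139821, -0.00024739, -0.00136737,  0.00122729,
        0.00103553]), 'joint_efforts': array([-8.00930356e-04, -5.82726967e+01,  2.93058443e+01,  6.99745238e+00,
        6.93249181e-03, -2.06530804e-04]), 'eef_pos': array([ 6.74517941e-01, -1.92336247e-05,  2.44596098e-01]), 'ee_rot': array([ 3.13988065e+00, -1.25417014e-04, -1.57093309e+00]), 'force': array([ 0.80665491, -0.47457387, -0.04154933]), 'moment': array([-0.04334908,  0.05563299, -0.00551887]), 'gripper_force': 0.0, 'width': 0.08765868571483226}
scene cam at [0.858 0.601 0.562]
scene tote 0.77 [236. 190. 105.  78.] [ 0.569 -0.114  0.015]
scene tote_grip 0.97 [236. 193. 104.  76.] [ 0.577 -0.1    0.015]
scene cap_stray 0.69 [336. 303.  13.  19.] [0.544 0.302 0.015]
scene cap_stray 0.48 [237. 194. 108.  76.] [ 0.574 -0.097  0.015]
scene wide_cap 0.62 [356. 248.  26.  21.] [0.419 0.204 0.015]
scene wide_cap 0.41 [334. 303.  18.  17.] [0.548 0.301 0.015]
scene
[... 499 characters left out ...]
148.  12.   6.] [0.545 0.282 0.015]
side wide_cap 0.64 [194. 176.  17.  12.] [0.417 0.184 0.015]
side wide_cap 0.33 [276. 224. 100.  79.] [ 0.595 -0.088  0.015]
side half_ring 0.88 [324. 320.  43.  78.] [ 0.603 -0.401  0.015]
side tape_roll 0.79 [266. 158.  28.  21.] [0.662 0.186 0.015]
side tape_roll 0.45 [193. 174.  17.  13.] [0.415 0.193 0.015]
side cutter 0.62 [190. 136.  25.  26.] [0.448 0.387 0.015]
wrist cam at [ 0.675 -0.076  0.384]
wrist tote 0.71 [356.  96. 164. 193.] [ 0.555 -0.084  0.015]
wrist tote_grip 0.67 [356.  96. 164. 184.] [ 0.555 -0.084  0.015]
wrist half_ring 0.36 [356.  96. 163. 189.] [ 0.554 -0.084  0.015]
wrist tape_roll 0.68 [261. 297.  61.  25.] [0.666 0.194 0.015]
```

View pics/scene0.png

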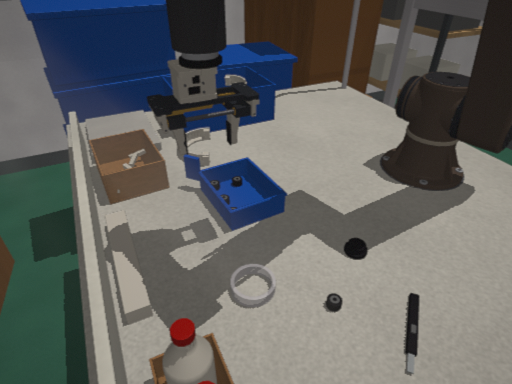

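View pics/side0.png

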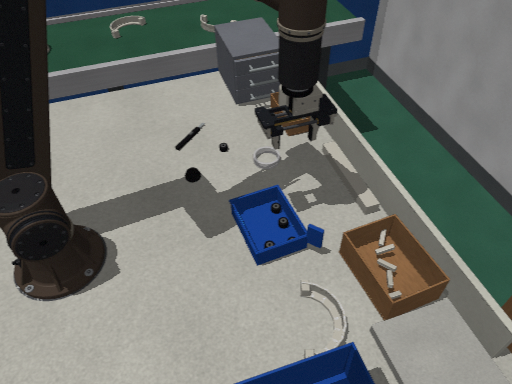

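The scene picture shows the tote at about (237,192), its fin at (193,167) and the stray cap at (335,302). The side picture has the fin at (316,236), so it points to +x, -y, and the stray cap at (223,148). Next I fit the tote pose.

```bash
cat >> h.py <<'E'
HX=np.array([[sx*.1,sy*.075,z] for sx in(-1,1) for sy in(-1,1) for z in(0,.06)])
d=np.array([.8,.6,0]);n=np.array([-.6,.8,0]);g=np.array([-.1144,-.0858,0])
FIN=np.array([g+a*.022*d+b*.006*n+np.array([0,0,z]) for a in(-1,1) for b in(-1,1) for z in(.03,.1)])
def T(p,X): 
    c,s=np.cos(p[2]),np.sin(p[2]);return X@np.array([[c,-s,0],[s,c,0],[0,0,1]]).T+np.array([p[0],p[1],0])
def render(c,p,sh):
    m=np.zeros(sh[:2],np.uint8)
    for P in(HX,FIN): cv2.fillConvexPoly(m,cv2.convexHull((proj(c,T(p,P))*16).round().astype(np.int32)),1,shift=4)
    return m
E
python3 - <<'E'
from h import *
from scipy.optimize import minimize
st=arm.get_state();obs=[]
for n in('scene','side','wrist'):
    f=imaging.grab_frame(n);c=cam(f,st)
    s=models.silhouettes('tote',n)[0];m=s['pixels']
    hsv=cv2.cvtColor(f['pixels'],cv2.COLOR_RGB2HSV)
    blue=((hsv[...,0]>105)&(hsv[...,0]<130)&(hsv[...,1]>150)&(hsv[...,2]>40)).astype(np.uint8)
    k,l,ss,_=cv2.connectedComponentsWithStats(blue)
    # all blue comps touching box of silhouette
    near=cv2.dilate(m.astype(np.uint8),np.ones((15,15)))
    b=(blue&near)|m
    obs.append((n,c,b.astype(np.uint8)));print(n,m.sum(),b.sum())
def cost(p,w=obs):
    r=0
    for n_,c,b in w:
        # close the holes made by caps
        r+=(render(c,p,b.shape)!=b).sum()/b.sum()
    return r
for w in(obs,obs[:2],obs[1:]):
    best=None
    for y0 in np.arange(0,6.28,.26):
        r=minimize(cost,[.58,-.095,y0],args=(w,),method='Nelder-Mead',options=dict(initial_simplex=[[.58,-.095,y0],[.6,-.095,y0],[.58,-.07,y0],[.58,-.095,y0+.15]],maxiter=120))
        if best is None or r.fun<best.fun: best=r
    print(best.x.round(4),best.fun,[cost(best.x,[o]).round(3) for o in obs])
    if w is obs: np.save('tote.npy',best.x)
p=np.load('tote.npy')
print('grip',T(p,np.array([[-.1144,-.0858,.08]])),'corner',T(p,np.array([[.1,.075,0]])))
for n_,c,b in obs[:2]:
    for s in models.silhouettes('cap_stray',n_):
        if s['pixels'].sum()<1:continue
        v,u=np.nonzero(s['pixels']);q=ray(c,u.mean(),v.mean(),.009);print(n_,round(s['confidence'],2),u.mean(),v.mean(),u.size,q.round(4))
E
```

```text
scene 4289 4308
side 4233 4254
wrist 25571 25817
[ 0.569  -0.0861  1.6317] 0.2572150965359861 [np.float64(0.089), np.float64(0.066), np.float64(0.102)]
[ 0.5687 -0.0868  1.6432] 0.15244475787494122 [np.float64(0.083), np.float64(0.069), np.float64(0.105)]
[ 0.5692 -0.0862  1.6289] 0.1676004569357005 [np.float64(0.093), np.float64(0.065), np.float64(0.103)]
grip [[ 0.66159299 -0.19501491  0.08      ]] corner [[0.48803347 0.00919354 0.        ]]
scene 0.62 333.9956140350877 302.64912280701753 228 [0.5438 0.2966 0.009 ]
side 0.43 222.66071428571428 146.80357142857142 56 [0.5434 0.2958 0.009 ]
```

View pics/wrist0.png

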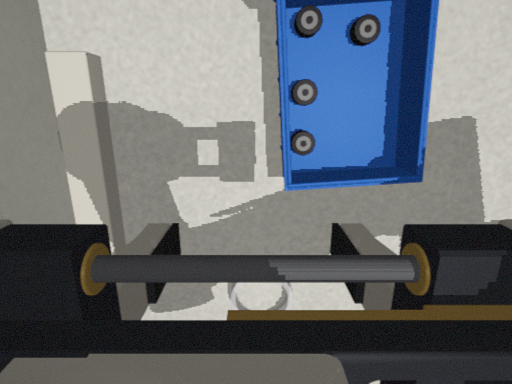

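The wrist picture shows the four caps along the tote's +x side, at about (308,20), (366,28), (305,92) and (303,143); its -x/+y area is free. I'm moving over the stray cap now.

Call:
play_rows:
  travel:
    - [-1,0.5,0]
    - [-1,0.5,0]
    - [-1,0.5,0]
    - [-1,0.5,0]
    - [-1,0.5,0]
    - [-1,0.5,0]
    - [-1,0.5,0]
    - [-1,0.5,0]
  twist: [0,0,0,0,0,0,0,0]

```text
t: 2.6
eef_pos: [0.5745, 0.2008, 0.2457]
ee_rot: [-3.141, 0.0, -1.571]
force: [-0.2, -0.8, 0.1]
width: 0.0871
gripper_force: 0.0
```

Call:
play_rows:
  travel:
    - [-1,0.5,0.8]
    - [-1,0.5,0.8]
    - [-1,0.24,0.8]
    - [-0.84,0,0.8]
    - [0,0,0]
    - [0,0,0]
  twist: [0,0,0,0,0,0]

```text
t: 3.35
eef_pos: [0.5444, 0.2959, 0.1656]
ee_rot: [-3.142, -0.0, -1.571]
force: [-0.2, -0.5, -0.1]
width: 0.0878
gripper_force: 0.0
```

```bash
cat > look.py <<'E'
from h import *
import sys
st=arm.get_state();f=imaging.grab_frame('wrist');c=cam(f,st);print(st['t'],st['eef_pos'].round(4),st['ee_rot'].round(3),st['width'],st['gripper_force'])
cv2.imwrite('pics/%s.png'%sys.argv[1],f['pixels'][:,:,::-1])
for s in models.silhouettes('cap_stray','wrist'):
    m=s['pixels']
    if m.sum()<1: continue
    v,u=np.nonzero(m);e=s['extent'];print(round(s['confidence'],2),u.mean(),v.mean(),u.size,np.round(e),ray(c,u.mean(),v.mean(),float(sys.argv[2])).round(4))
E
python3 look.py w1 .011
```

```text
3.35 [0.5444 0.2959 0.1656] [-3.142 -0.    -1.571] 0.08775649893531887 0.0
0.62 254.90921409214093 178.93631436314362 738 [255. 181.  25.  32.] [0.5447 0.2943 0.011 ]
```

View pics/w1.png

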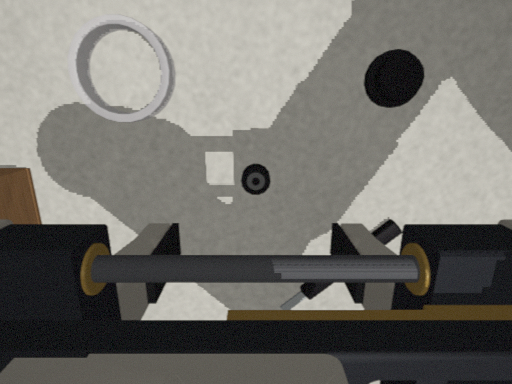

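The cap sits at (256,180), centred between the jaws. Descending and gripping.

Call:
play_rows:
  travel:
    - [0.06,0,1]
    - [0,0,1]
    - [0,0,1]
    - [0,0,1]
    - [0,0,1]
    - [0,0,0.5]
    - [0,0,0.24]
    - [0,0,0]
  twist: [0,0,0,0,0,0,0,0]
  fingers: 0.7

```text
t: 4.45
eef_pos: [0.5443, 0.2945, 0.0224]
ee_rot: [-3.141, 0.0, -1.571]
force: [-0.2, -0.1, 0.8]
width: 0.0616
gripper_force: 0.0
```

Call:
play_rows:
  travel:
    - [0,0,0]
    - [0,0,0]
    - [0,0,0]
    - [0,0,0]
    - [0,0,0]
    - [0,0,0]
  twist: [0,0,0,0,0,0]
  fingers: 0
  newtons: 20

```text
t: 5.2
eef_pos: [0.544, 0.2946, 0.0223]
ee_rot: [-3.141, 0.0, -1.571]
force: [-1.3, 0.0, 2.7]
width: 0.0291
gripper_force: 20.0
```

Call:
play_rows:
  travel:
    - [0,0,-1]
    - [0.18,0,-1]
    - [1,0,-1]
    - [1,0,-1]
    - [1,0,-0.4]
    - [1,0,0]
    - [1,0,0]
    - [1,0,0]
  twist: [0,0,0,0,0,0,0,0]

```text
t: 6.2
eef_pos: [0.5434, 0.138, 0.1309]
ee_rot: [3.14, -0.001, -1.571]
force: [-0.2, 1.3, -0.7]
width: 0.0297
gripper_force: 20.0
```

Call:
play_rows:
  travel:
    - [1,0,0]
    - [1,0,0]
    - [1,0,0]
    - [1,0,0]
    - [1,0,0]
    - [1,0,0]
    - [1,-0.24,0]
    - [0,0,0]
  twist: [0,0,0,0,0,0,0,0]

```text
t: 7.2
eef_pos: [0.5493, -0.0371, 0.1309]
ee_rot: [3.14, -0.001, -1.573]
force: [-0.1, -0.3, -0.7]
width: 0.0293
gripper_force: 20.0
```

```bash
python3 look.py w2 .02; python3 -c "
from h import *
p=np.load('tote.npy');print(T(p,HX[[1,3,5,7]]))"
```

```text
7.2 [ 0.5493 -0.0371  0.1309] [ 3.140e+00 -1.000e-03 -1.573e+00] 0.029349628393942537 19.999527633190155
0.74 254.50730914997294 236.41039523551706 1847 [255. 235.  52.  39.] [0.5499 0.0047 0.02  ]
[[ 0.64993601 -0.18129942  0.06      ]
 [ 0.50021448 -0.19043518  0.06      ]
 [ 0.637755    0.01832929  0.06      ]
 [ 0.48803347  0.00919354  0.06      ]]
```

View pics/w2.png

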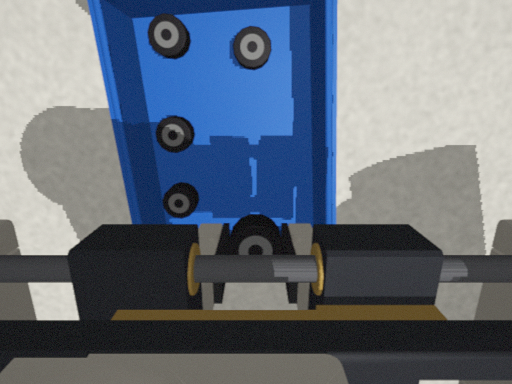

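Held cap is at (255,245). Tote caps sit at (168,36), (252,47), (175,133) and (180,200), so the target area is free. Quick check of the wall clearance.

Run:
```python
from h import *
st=arm.get_state();f=imaging.grab_frame('wrist');c=cam(f,st);p=np.load('tote.npy')
for u,v,z in((335,110,.06),(335,220,.06),(96,20,.06),(168,36,.023),(252,47,.023),(175,133,.023),(180,200,.023)): print(u,v,ray(c,u,v,z).round(4))
print(proj(c,T(p,HX[[1,3,5,7]])).round())
```

```text
335 110 [ 0.4946 -0.1068  0.06  ]
335 220 [ 0.4887 -0.026   0.06  ]
96 20 [ 0.65   -0.1621  0.06  ]
168 36 [ 0.615  -0.1602  0.023 ]
252 47 [ 0.5516 -0.1525  0.023 ]
175 133 [ 0.6152 -0.0879  0.023 ]
180 200 [ 0.6152 -0.03    0.023 ]
[[ 91. -15.]
 [336. -33.]
 [145. 272.]
 [333. 261.]]
```

Call:
play_rows:
  travel:
    - [0,0,0.9]
    - [0,0,0.9]
    - [0,0,0.9]
    - [0,0,0.7]
    - [0,0,0.4]
    - [0,0,0.2]
    - [0,0,0]
    - [0,0,0]
  twist: [0,0,0,0,0,0,0,0]

```text
t: 8.35
eef_pos: [0.5504, -0.0349, 0.0327]
ee_rot: [-3.141, 0.0, -1.571]
force: [-1.0, 0.3, -1.1]
width: 0.0296
gripper_force: 20.0
```

Call:
play_rows:
  travel:
    - [0,0,0]
    - [0,0,0]
    - [0,0,0]
    - [0,0,0]
  twist: [0,0,0,0]
  fingers: 0.45

```text
t: 8.85
eef_pos: [0.55, -0.035, 0.0321]
ee_rot: [-3.141, 0.0, -1.571]
force: [0.8, 0.2, -0.1]
width: 0.0392
gripper_force: 0.0
```

Call:
play_rows:
  travel:
    - [0,0,-0.5]
    - [0,0,-1]
    - [0,0,-1]
    - [0,0,-1]
    - [0,0,-1]
    - [0,0,-1]
    - [0,0,-0.5]
    - [0,0,0]
  twist: [0,0,0,0,0,0,0,0]

```text
t: 9.85
eef_pos: [0.5503, -0.0349, 0.183]
ee_rot: [-3.14, 0.001, -1.571]
force: [-0.1, 0.4, -1.2]
width: 0.0398
gripper_force: 0.0
```

```bash
python3 look.py w3 .016
```

```text
9.85 [ 0.5503 -0.0349  0.183 ] [-3.140e+00  1.000e-03 -1.571e+00] 0.039795267185467366 0.0
0.93 254.71205673758865 177.31063829787234 705 [254. 178.  25.  31.] [ 0.5512 -0.0349  0.016 ]
```

View pics/w3.png

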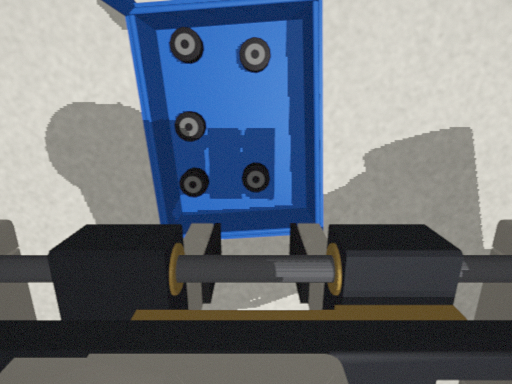

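The fifth cap stands flat in the tote at (255,178); the fin is at the top left, about (118,5). Moving over the fin and turning to pinch across the diagonal.

Call:
play_rows:
  travel:
    - [0.9,-0.63,0]
    - [0.9,-0.63,0]
    - [0.9,-0.63,0]
    - [0.9,-0.63,0]
    - [0.9,-0.63,0]
    - [0.9,-0.63,0]
    - [0.9,-0.63,0]
    - [0.1,-0.04,0]
  twist: [0,0,0,0,0,0,0,0]
  fingers: 0.7

```text
t: 10.95
eef_pos: [0.6611, -0.1963, 0.1797]
ee_rot: [3.138, 0.0, -1.572]
force: [-0.0, 0.5, 0.2]
width: 0.0614
gripper_force: 0.0
```

Call:
play_rows:
  travel:
    - [0,0,0]
    - [0,0,0]
    - [0,0,0]
    - [0,0,0]
    - [0,0,0]
    - [0,0,0]
    - [0,0,0]
  twist: [-0.9,-0.9,-0.9,-0.9,-0.9,-0.2,0]

```text
t: 11.82
eef_pos: [0.6609, -0.1947, 0.1815]
ee_rot: [3.141, 0.001, -0.868]
force: [0.6, -0.3, 0.6]
width: 0.0614
gripper_force: 0.0
```

Run:
```python
from h import *
from scipy.optimize import minimize
st=arm.get_state();f=imaging.grab_frame('wrist');c=cam(f,st);print(st['t'],st['eef_pos'].round(4),st['ee_rot'].round(3),st['q'].round(2))
hsv=cv2.cvtColor(f['pixels'],cv2.COLOR_RGB2HSV)
b=((hsv[...,0]>105)&(hsv[...,0]<130)&(hsv[...,1]>150)&(hsv[...,2]>40)).astype(np.uint8)
im=f['pixels'][:,:,::-1].copy();p=np.load('tote.npy')
b=cv2.morphologyEx(b,cv2.MORPH_CLOSE,np.ones((5,5)))
cost=lambda q:(render(c,q,b.shape)[:220]!=b[:220]).sum()/b.sum()
r=minimize(cost,p,method='Nelder-Mead',options=dict(initial_simplex=[p,p+[.006,0,0],p+[0,.006,0],p+[0,0,.03]]))
print(p,cost(p),r.x,r.fun)
q=r.x
for x,col in((p,(0,0,255)),(q,(0,255,0))):
  print('grip',T(x,np.array([[-.1144,-.0858,.08]])).round(4),'pivot',T(x,np.array([[.1,.075,0]])).round(4))
  cv2.polylines(im,[cv2.convexHull(proj(c,T(x,FIN[1::2])).astype(np.int32))],True,col,1);cv2.polylines(im,[cv2.convexHull(proj(c,T(x,HX[1::2])).astype(np.int32))],True,col,1)
cv2.imwrite('pics/w4.png',im)
```

```text
11.825 [ 0.6609 -0.1947  0.1815] [ 3.141e+00  1.000e-03 -8.680e-01] [-0.    0.42 -0.04 -0.   -1.11  0.71]
[ 0.56898474 -0.08605294  1.6317391 ] 0.0145726664040961 [ 0.56883591 -0.08651095  1.63382013] 0.013916239989497177
grip [[ 0.6616 -0.195   0.08  ]] pivot [[0.488  0.0092 0.    ]]
grip [[ 0.6617 -0.1953  0.08  ]] pivot [[0.4877 0.0086 0.    ]]
```

View pics/w4.png

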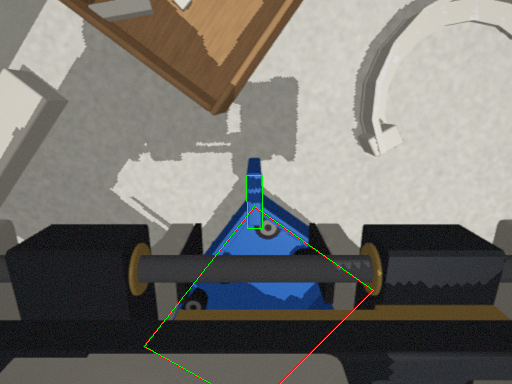

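Fin lies at columns 248–262, centred between the jaws, and the model outline matches. Descend and pinch.

Call:
play_rows:
  travel:
    - [0,0,0.8]
    - [0,0,0.9]
    - [0,0,0.9]
    - [0,0,0.7]
    - [0,0,0.4]
    - [0,0,0.2]
    - [0,0,0]
  twist: [0,0,0,0,0,0,0]

```text
t: 12.75
eef_pos: [0.6614, -0.1951, 0.0847]
ee_rot: [-3.142, -0.0, -0.866]
force: [-0.1, -0.6, 0.8]
width: 0.0615
gripper_force: 0.0
```

Call:
play_rows:
  travel:
    - [0,0,0]
    - [0,0,0]
    - [0,0,0]
    - [0,0,0]
    - [0,0,0]
    - [0,0,0]
    - [0,0,0]
    - [0,0,0]
  twist: [0,0,0,0,0,0,0,0]
  fingers: 0
  newtons: 15

```text
t: 13.75
eef_pos: [0.6613, -0.195, 0.0846]
ee_rot: [-3.142, -0.0, -0.866]
force: [-0.1, -0.3, 0.5]
width: 0.0117
gripper_force: 15.0
```

Call:
play_rows:
  travel:
    - [-0.08,0,-0.23]
    - [-0.08,0,-0.23]
    - [-0.08,0,-0.23]
    - [-0.08,0,-0.23]
    - [-0.1,0,-0.22]
    - [-0.1,0,-0.22]
    - [-0.1,0,-0.22]
    - [-0.1,0,-0.22]
  twist: [0,0,0,0,0,0,0,0]

```text
t: 14.75
eef_pos: [0.6494, -0.1811, 0.1299]
ee_rot: [3.142, 0.0, -0.866]
force: [-0.7, 0.8, -2.8]
width: 0.012
gripper_force: 15.0
```

```bash
cat > tilt.py <<'E'
from h import *
import sys
st=arm.get_state();print(st['t'],st['eef_pos'].round(4),st['force'].round(2),st['width'].round(4))
p=np.load('tote.npy');ims=[]
for n_ in('scene','side'):
    f=imaging.grab_frame(n_);c=cam(f);im=f['pixels'][:,:,::-1].copy()
    a=np.deg2rad(float(sys.argv[2]));P=np.array([.1,.075,0]);ax=np.array([-.6,.8,0])
    # raise the fin: rotation about +n or -n, whichever lifts it
    R=Ro.from_rotvec(ax*a).as_matrix()
    for X in(HX,FIN):
        Y=T(p,(X-P)@R.T+P)
        for i,j in((0,1),(2,3),(4,5),(6,7),(0,2),(1,3),(4,6),(5,7),(0,4),(1,5),(2,6),(3,7)):
            q=proj(c,Y[[i,j]]).round().astype(int);
            if len(sys.argv)>3: cv2.line(im,tuple(map(int,q[0])),tuple(map(int,q[1])),(0,255,255),1)
    Y=T(p,(FIN-P)@R.T+P)
    u,v=proj(c,T(p,np.zeros((1,3))+[0,0,.06]))[0].astype(int);s=65
    ims.append(cv2.resize(im[max(v-s-20,0):v+s-20,u-s:u+s],(400,400),interpolation=cv2.INTER_CUBIC))
print('fin z',Y[:,2].max());cv2.imwrite('pics/%s.png'%sys.argv[1],np.hstack(ims))
E
python3 tilt.py t1 10 1
```

```text
Traceback (most recent call last):
  File "tilt.py", line 3, in <module>
    st=arm.get_state();print(st['t'],st['eef_pos'].round(4),st['force'].round(2),st['width'].round(4))
                                                                                 ^^^^^^^^^^^^^^^^^
AttributeError: 'float' object has no attribute 'round'
```

```bash
sed -i "s/,st\['width'\].round(4)//" tilt.py; python3 tilt.py t1 10 1
```

```text
14.75 [ 0.6494 -0.1811  0.1299] [-0.7   0.78 -2.82]
fin z 0.1488387468246306
```

View pics/t1.png

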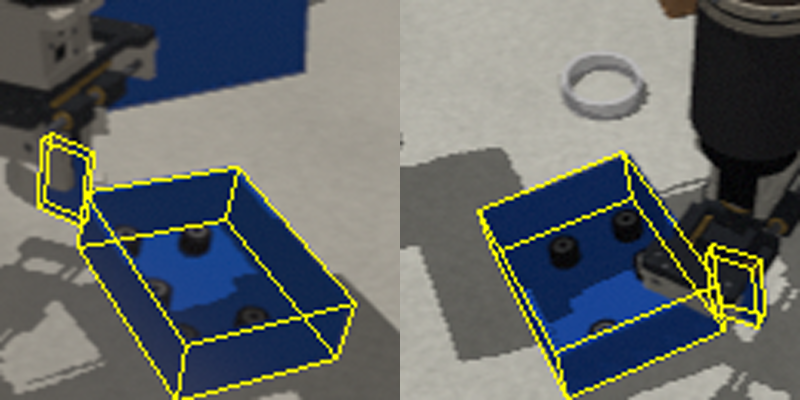

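The tilted-model outline at 10° lies on the tote in both views (tote about (220,280) left half, (600,270) right half), so it pivots as planned. Continue raising.

Call:
play_rows:
  travel:
    - [-0.12,0,-0.21]
    - [-0.12,0,-0.21]
    - [-0.12,0,-0.21]
    - [-0.12,0,-0.21]
    - [-0.14,0,-0.2]
    - [-0.14,0,-0.2]
    - [-0.14,0,-0.2]
    - [-0.14,0,-0.2]
  twist: [0,0,0,0,0,0,0,0]

```text
t: 15.85
eef_pos: [0.6325, -0.1613, 0.1709]
ee_rot: [3.142, 0.0, -0.866]
force: [-0.0, -0.1, -2.5]
width: 0.012
gripper_force: 15.0
```

Call:
play_rows:
  travel:
    - [-0.16,0,-0.19]
    - [-0.16,0,-0.19]
    - [-0.16,0,-0.19]
    - [-0.16,0,-0.19]
    - [-0.17,0,-0.17]
    - [-0.17,0,-0.17]
    - [-0.17,0,-0.17]
    - [-0.17,0,-0.17]
  twist: [0,0,0,0,0,0,0,0]

```text
t: 16.85
eef_pos: [0.6111, -0.1361, 0.2068]
ee_rot: [3.142, 0.0, -0.866]
force: [0.2, -0.0, -1.9]
width: 0.0122
gripper_force: 15.0
```

Call:
play_rows:
  travel:
    - [-0.19,0,-0.16]
    - [-0.19,0,-0.16]
    - [-0.19,0,-0.16]
    - [-0.19,0,-0.16]
    - [-0.16,0,-0.12]
    - [-0.16,0,-0.12]
    - [-0.16,0,-0.12]
    - [0,0,0]
  twist: [0,0,0,0,0,0,0,0]

```text
t: 17.85
eef_pos: [0.591, -0.1125, 0.2318]
ee_rot: [-3.141, 0.0, -0.865]
force: [-0.1, -0.2, -2.3]
width: 0.0118
gripper_force: 15.0
```

```bash
python3 tilt.py t2 38
```

```text
17.85 [ 0.591  -0.1125  0.2318] [-0.07 -0.17 -2.32]
fin z 0.25734290320511316
```

View pics/t2.png

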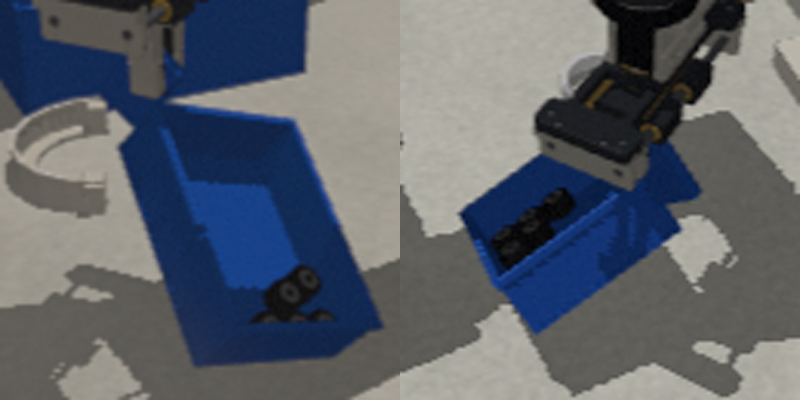

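Run:
```python
from h import *
p=np.load('tote.npy');a=np.deg2rad(38);P=np.array([.1,.075,0]);R=Ro.from_rotvec(np.array([-.6,.8,0])*a).as_matrix()
Rw=Ro.from_euler('z',p[2]).as_matrix()
W=lambda X:T(p,(np.atleast_2d(X)-P)@R.T+P)
out=[]
for n_ in('scene','side'):
    f=imaging.grab_frame(n_);K,Rc,t=cam(f);c=(K,Rc,t);o=-Rc.T@t
    # local frame camera
    def loc(u,v,z):
        dw=Rc.T@np.linalg.inv(K)@np.array([u,v,1.]); inv=lambda X:R.T@(Rw.T@(X-np.array([p[0],p[1],0]))-P)+P
        ol=inv(o);dl=R.T@Rw.T@dw;return ol+dl*(z-ol[2])/dl[2]
    for s in models.silhouettes('cap_a',n_):
        m=s['pixels']
        if m.sum():
            v,u=np.nonzero(m);print(n_,round(s['confidence'],2),np.round(s['extent']),loc(u.mean(),v.mean(),.018).round(3))
    im=f['pixels'][:,:,::-1].copy()
    fc=proj(c,W([.095,.07,.005]))[0];print('corner px',fc.round(1))
    u,v=fc.astype(int);s=50;x0,y0=u-s,v-s-10
    crop=cv2.resize(im[y0:y0+2*s,x0:x0+2*s],(400,400),interpolation=cv2.INTER_CUBIC)
    g=lambda X:tuple(int(k) for k in ((proj(c,W(X))[0]-[x0,y0])*4).round())
    fl=[g([x,y,.005]) for x,y in((.095,.07),(.095,-.07),(-.095,-.07),(-.095,.07))];rm=[g([x,y,.06]) for x,y in((.1,.075),(.1,-.075),(-.1,-.075),(-.1,.075))]
    for L,col in((fl,(0,255,0)),(rm,(0,255,255))): cv2.polylines(crop,[np.array(L)],True,col,1)
    cv2.circle(crop,fl[0],5,(0,0,255),-1);out.append(crop)
    blk=(f['pixels'].max(2)<45);pts=[]
    for v in range(384):
        for u in np.nonzero(blk[v])[0]:
            q=loc(u,v,.018)
            if abs(q[0])<.093 and abs(q[1])<.068: pts.append(q[:2])
    pts=np.array(pts);print(n_,len(pts),np.percentile(pts,[2,25,50,75,98],axis=0).round(3).tolist() if len(pts) else '')
cv2.imwrite('pics/t3.png',np.hstack(out))
```

```text
corner px [283.5 209.3]
scene 224 [[0.025, -0.013], [0.042, 0.014], [0.051, 0.031], [0.065, 0.048], [0.072, 0.065]]
side 0.58 [251. 198.  10.   7.] [ 0.062 -0.004  0.018]
side 0.45 [244. 204.   5.  10.] [0.032 0.027 0.018]
side 0.45 [239. 210.   8.   8.] [0.023 0.052 0.018]
side 0.42 [243. 200.   7.   4.] [0.081 0.025 0.018]
corner px [231.3 210.7]
side 307 [[0.004, -0.018], [0.029, 0.007], [0.049, 0.029], [0.069, 0.048], [0.09, 0.066]]
```

View pics/t3.png

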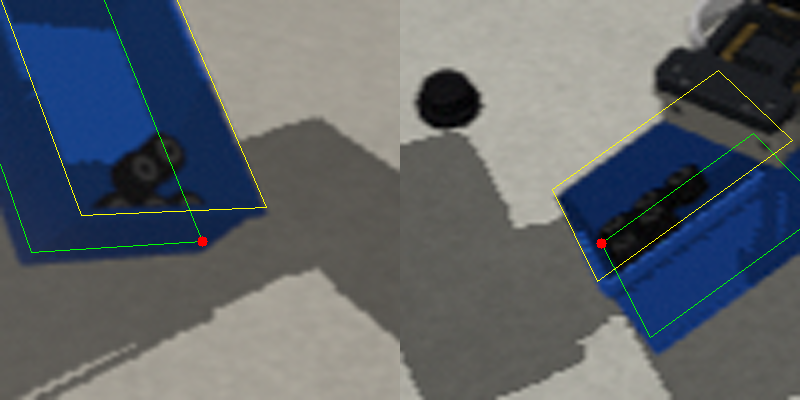

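Caps are clustered by the red corner marker ((110–200,140–205) left, (605–700,170–260) right). I'll add a few degrees of tilt for margin and re-measure.

Call:
play_rows:
  travel:
    - [-0.08,0,-0.05]
    - [-0.08,0,-0.05]
    - [-0.08,0,-0.05]
    - [-0.08,0,-0.05]
    - [-0.08,0,-0.05]
    - [-0.08,0,-0.05]
    - [-0.08,0,-0.05]
    - [-0.08,0,-0.05]
  twist: [0,0,0,0,0,0,0,0]

```text
t: 19.15
eef_pos: [0.5808, -0.1005, 0.2417]
ee_rot: [-3.142, -0.0, -0.866]
force: [0.5, -0.2, -0.9]
width: 0.0117
gripper_force: 15.0
```

Call:
play_rows:
  travel:
    - [0,0,0]
    - [0,0,0]
    - [0,0,0]
    - [0,0,0]
    - [0,0,0]
    - [0,0,0]
    - [0,0,0]
    - [0,0,0]
  twist: [0,0,0,0,0,0,0,0]

```text
t: 20.15
eef_pos: [0.5809, -0.1006, 0.2416]
ee_rot: [3.142, 0.0, -0.866]
force: [-0.3, -0.2, -0.9]
width: 0.012
gripper_force: 15.0
```

Run:
```python
from h import *
from scipy.optimize import minimize
p=np.load('tote.npy');P=np.array([.1,.075,0])
st=arm.get_state();fr=[]
CAPX=lambda x,y:np.array([[x+.015*np.cos(k),y+.015*np.sin(k),z] for k in np.arange(0,6.28,.4) for z in(.005,.023)])
for n_ in('scene','side'):
    f=imaging.grab_frame(n_);hsv=cv2.cvtColor(f['pixels'],cv2.COLOR_RGB2HSV)
    b=((hsv[...,0]>105)&(hsv[...,0]<130)&(hsv[...,1]>130)).astype(np.uint8)
    fr.append((cam(f),b,f['pixels']))
def W(x,X):
    R=Ro.from_rotvec(np.array([-.6,.8,0])*x[3]).as_matrix();return T(x[:3],(X-P)@R.T+P)
def cost(x):  # bottom-half outline near the corner only (the arm hides the rest)
    r=0
    for c,b,px in fr:
        m=np.zeros(b.shape,np.uint8);cv2.fillConvexPoly(m,cv2.convexHull((proj(c,W(x,HX))*16).round().astype(np.int32)),1,shift=4)
        v0=int(proj(c,W(x0,np.array([[.095,.07,.005]])))[0,1]);s=slice(v0-45,v0+45)
        bb=b|((px.max(2)<45)&(cv2.erode(m,np.ones((9,9)))>0)).astype(np.uint8)
        r+=(m[s]!=bb[s])[:,190:330].sum()
    return r
x0=np.r_[p,np.deg2rad(42)]
S=[x0]+[x0+d for d in np.diag([.008,.008,.05,.06])]
r=minimize(cost,x0,method='Nelder-Mead',options=dict(initial_simplex=S));x=r.x
print(cost(x0),r.fun,(x-x0).round(3),np.rad2deg(x[3]).round(1),st['eef_pos'].round(4),st['force'].round(1))
# fit five caps to the black pixels
obs=[]
for c,b,px in fr:
    m=np.zeros(b.shape,np.uint8);cv2.fillConvexPoly(m,cv2.convexHull(proj(c,W(x,HX)).round().astype(np.int32)),1)
    obs.append((c,(px.max(2)<60)&(px.max(2)-px.min(2).astype(int)<25)&(m>0)))
for c,o in obs: v,u=np.nonzero(o);print('black',o.sum(),np.percentile(u,[2,50,98]),np.percentile(v,[2,50,98]))
for name,L in {'4+(80,-5)':[(80,55),(50,55),(80,25),(50,25),(80,-5)],'4+(20,55)':[(80,55),(50,55),(80,25),(50,25),(20,55)],'L':[(80,55),(50,55),(80,25),(20,55),(80,-5)]}.items():
    res=[]
    for c,o in obs:
        m=np.zeros(o.shape,np.uint8)
        for a,b in L: cv2.fillConvexPoly(m,cv2.convexHull(proj(c,W(x,CAPX(a/1e3,b/1e3))).round().astype(np.int32)),1)
        v,u=np.nonzero(m);res+=[int(m.sum()),round((o&(m>0)).sum()/o.sum(),2),np.percentile(u,[2,98]).tolist(),np.percentile(v,[2,98]).tolist()]
    print(name,res)
```

```text
947 716.0 [ 0.004 -0.007  0.03   0.031] 43.8 [ 0.5809 -0.1006  0.2416] [-0.3 -0.2 -0.9]
black 276 [260.  271.  281.5] [183. 193. 200.]
black 299 [231.   248.   267.04] [169. 197. 211.]
4+(80,-5) [591, np.float64(0.96), [256.0, 283.0], [184.0, 207.0], 368, np.float64(0.69), [231.0, 255.0], [191.0, 216.0]]
4+(20,55) [611, np.float64(0.92), [261.0, 283.0], [175.0, 207.0], 318, np.float64(0.47), [230.34, 249.65999999999997], [197.34, 219.0]]
L [640, np.float64(0.85), [256.78, 283.0], [175.0, 207.0], 374, np.float64(0.69), [231.0, 255.0], [191.0, 219.0]]
```

```bash
python3 -c "
from station import arm
print(arm.job_done())"
```

```text
the job is handed in; nothing more can be done
None
```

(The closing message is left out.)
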